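# Nest two plastic angles in the bonding cradle

### The arm

A 6-joint arm with a two-finger parallel gripper is mounted at the origin on the work surface. World frame = base frame: x ahead of the robot, y to its left, z up, the work surface at z = 0. Lengths are in m, angles in rad, forces in N, time in s.
With the tool pointing down it reaches from about 0.275 to 0.975 m from the base axis. Payload 8.4 kg.
Tool frame: the origin (TCP) lies on the front face of the gripper's body, between the roots of the fingers; the fingertips stand 88 mm ahead of it and the grasp point (between the pads) lies 69 mm ahead of it; x points along the fingers, z is the direction in which the jaws open and shut, and the axes are right-handed (so a half turn about x gives the same grasp; the last joint's range is limited). The gripper opens to 92 mm and grips with 3 to 60 N. Pads are 20 mm wide; open, the fingers measure 128 mm over their backs; the gripper's body (75 mm by 189 mm) begins 69 mm behind the grasp point.
Start: joints at [1.237, 0.353, 1.633, -0, 1.155, -0.002], TCP at [0.204, 0.591, 0.303] pointing down, gripper open.
Joint ranges: [-2.63, 2.63], [-0.92, 2.1], [0.06, 2.66], [-1.3, 4.44], [0, 2.69], [-3.02, 3.02]. Speed limits (rad/s): [2.22, 2.22, 2.79, 3.14, 3.14, 3.14].

### API

Orientations are given as a unit quaternion [x, y, z, w].
In Python, from rig import * gives the robot as it stands. The module is installed in compiled form; this text tells all that it offers.
- The arm moves only by the tool servo_tool, never from a script. Its argument "series" is a list of rows, each a list of 2 entries, a list of its own where there are three numbers: the shift along the tool's x, y, z in m, then the turn, a rotation vector about the tool's x, y, z in rad. A call has 1 to 10 rows; each row is the pose to reach, as a shift and turn from the pose measured when the call began, along the tool's axes at that moment; what a row does not reach only later rows make up. A row lasts 1/10 s, in which the tool goes at most 50 mm and 8.59 degrees, less where a joint would pass 70% of its speed; a pose out of reach is approached as far as the arm can. A call with a gripper value outside its range is refused whole. "grip" is the finger opening in m, from 0 to 0.0919, set as the call begins (left out, the last holds). The fingers move at their own pace and stop on an object; "grip_force" is the grip in N (left out, the last holds). Time passes only in rows, so rows that repeat a pose let the fingers close. It gives the time, the measured TCP pose, the force and the opening at its end, in the units of the state.
- state(): the state, without advancing time (a new reading comes with each control period).
- get_image(name): name is "scene" or "top" or "wrist"; returns a dict with "color" (400x640x3 uint8, blue, green, red), "intrinsics" (3x3 intrinsics, pixels), "pose" (4x4, takes a point from camera to world coordinates). Camera axes: x right, y down, z forward; pixel columns grow to the right and rows downward; lengths in m; the calibration is good to about 2 mm. A picture is of the moment at which its call begins. There is no depth.
- close_job(): hands the job in, once; it reports no verdict.
The state is a dict: "clock": time; "joint_pos": joint angles; "joint_vel": joint speeds; "tau": joint torques, N m; "eef_pos": TCP position; "ee_rot": TCP orientation; "force": force on the tool from outside, world axes, zero at the start; "wrist_torque": the same for the moment, N m; "gripper_width": finger opening in m.
Only numpy, scipy, OpenCV 4.12 (cv2) and the standard library are available. Lean on these libraries where they do the work, as an engineer would, in place of code of your own. Each camera call takes 0.05 s, during which the arm holds its last target.

### The job

Load the bonding cradle: lay the short-legged white angle into the V of the cradle, corner down, fully seated and with its end against the cradle's end plate, and let go of it. Then nest the tall-legged angle into it the same way, corner into corner with the legs lying flat on each other, its end against the end plate too, and let go. Leave the tin, the carton and the brush where they are.

Things in the scene. Friction and masses are not known exactly. Their poses are not given: they have to be found in the camera images.
- cradle: Fixed aluminium cradle: a V trough, open upward, along its own y axis on a 28 mm wide pedestal over a 130 x 170 x 10 mm foot. Origin: centre of the underside; z up. The V's faces rise at 45 deg towards +x and -x, 20 mm wide along the slope, plates 7 mm thick: rims at x = +-14, z = 74 mm. The -y end is open and faces the robot within 20 deg.
- cradle_v (a point): Middle of the V's bottom line, 60 mm above the cradle's origin, same axes; the line runs from y = -60 to +60 mm. The seated short angle has its origin here; the nested tall angle has its origin 11.3 mm above. Legs then lean 45 deg to either side.
- cradle_stop (a point): On the inner face of the upright end plate that closes the trough at the cradle's y = +60 mm, at the V's bottom line. The plate is 64 mm wide in x, 8 mm thick, its top 98 mm above the bench. Both angles end against it.
- short_angle: Loose white plastic L section, length 120 mm (its y), two equal legs 50 mm wide from the outer corner, 8 mm thick, 0.1 kg. Origin: outer corner edge, mid-length; one leg along +x, the other along +z. At the start the x leg lies flat, pointing to the robot's right (world -y within 30 deg), the z leg stands upright. Seated, its legs stand 30 mm past the cradle's rims.
- tall_angle: As the short angle (same length, thickness, axes, origin and stance at the start) but with two equal legs 75 mm wide, 0.16 kg. Nested, its outer corner lies in the short one's inner corner and its legs stand 33 mm past the short one's, along the slope.
- glue_tin: Bystander: bare steel adhesive tin with a screw cap, 68 mm diameter, 113 mm high, loose. Origin: centre of its underside.
- carton: Bystander: white and blue carton, 60 x 120 x 50 mm, loose. Origin: centre of its underside.
- brush: Bystander: brush lying on the bench, beyond the cradle from the robot, loose. Its x axis runs along its length.
Things that resemble listed ones, but are neither listed nor needed, are in the scene too. What is shaped like the short_angle but red is not meant.

How it is judged:
On the way, in this order (a step that is already met when the one before it is completed fails the run):
1. the short angle lies seated in the cradle against the end plate, let go (x of short_angle in the frame of cradle between -0.004 and 0.004 m and z of short_angle in the frame of cradle between 0.056 and 0.064 m and y of short_angle in the frame of cradle between -0.004 and 0.004 m and angle between short_angle's own x axis and vertical between 0.69 and 0.88 rad and angle between short_angle's own z axis and vertical between 0.69 and 0.88 rad and angle between the y axis of short_angle and the y axis of cradle, either way round below 0.07 rad and linear speed of short_angle below 0.02 m/s and contact force between the fingers and short_angle below 0.3 N), for 0.2 s.
2. the tall angle lies nested in the short one against the end plate, let go (x of tall_angle in the frame of cradle between -0.004 and 0.004 m and z of tall_angle in the frame of cradle between 0.0673137 and 0.0753137 m and y of tall_angle in the frame of cradle between -0.004 and 0.004 m and angle between tall_angle's own x axis and vertical between 0.69 and 0.88 rad and angle between tall_angle's own z axis and vertical between 0.69 and 0.88 rad and angle between the y axis of tall_angle and the y axis of cradle, either way round below 0.07 rad and linear speed of tall_angle below 0.02 m/s and contact force between the fingers and tall_angle below 0.3 N and x of tall_angle in the frame of short_angle between 0.005 and 0.011 m and z of tall_angle in the frame of short_angle between 0.005 and 0.011 m), for 0.2 s.
At the end, for the whole second after the job is handed in: Both angles corner down, let go, at rest: short one's corner edge within 4 mm of the V's bottom line; tall one's corner within 3 mm (across) of the short one's inner corner, 4 mm of the cradle's midline and seated height; legs at 45 +-5 deg, lengths within 4 deg, ends within 4 mm of the end plate (all of step 1 and all of step 2); the robot touches nothing.
It fails at once if the glue tin was moved more than 25 mm (distance of glue_tin from where it was at the start of the episode above 0.025 m).
It fails at once if the carton was moved more than 25 mm (distance of carton from where it was at the start of the episode above 0.025 m).
It fails at once if the brush was moved more than 25 mm (distance of brush from where it was at the start of the episode above 0.025 m).
It also fails if it takes over 62 s, if anything falls off the work surface, if the arm or the gripper's body presses on something with over 40 N, if the wrist force passes 120 N, or if a joint passes its speed limit or range.

## Working session

There is one attempt and no reset: what is moved stays moved. The work goes in short steps, Python scripts to look and compute and a tool call to move; the robot and the scene stay as the last step left them, time stands still between calls to the robot, and variables do not carry over. Pictures are saved under pics/ and viewed, and the job is handed in when it is done.

Besides the shell and the picture viewer there is one more tool, called after "Call:" as name(argument=value, ...), one argument or row to a line, values as JSON. servo_tool: Moves the arm, as the interface text tells. Its arguments: {"type":"object","properties":{"series":{"type":"array"},"grip":{"type":"number"},"grip_force":{"type":"number"}},"required":["series"]}

```bash
mkdir -p pics && cat > h.py <<'E'
from rig import *
import numpy as np, cv2
from scipy.spatial.transform import Rotation as R
def snap(n,f):
    d=get_image(n); cv2.imwrite(f'pics/{f}.png',d['color']); np.savez(f'pics/{f}.npz',K=d['intrinsics'],T=d['pose'],c=d['color']); return d
def load(f):
    z=np.load(f'pics/{f}.npz'); return dict(intrinsics=z['K'],pose=z['T'],color=z['c'])
def ray(d,u,v):
    K=d['intrinsics'];T=d['pose']; r=T[:3,:3]@np.linalg.solve(K,[u,v,1.]); return T[:3,3],r/np.linalg.norm(r)
def plane(d,u,v,z):
    o,r=ray(d,u,v); return o+r*(z-o[2])/r[2]
def tri(*obs):
    A=np.zeros((3,3));b=np.zeros(3);L=[]
    for d,u,v in obs:
        o,r=ray(d,u,v);P=np.eye(3)-np.outer(r,r);A+=P;b+=P@o;L.append((P,o))
    p=np.linalg.solve(A,b); return p,[round(float(np.linalg.norm(P@(p-o)))*1000,2) for P,o in L]
def proj(d,p):
    T=d['pose']; q=d['intrinsics']@(T[:3,:3].T@(np.asarray(p)-T[:3,3])); return q[:2]/q[2]
E
python3 - <<'E'
from h import *
np.set_printoptions(precision=4,suppress=True)
for n in ['scene','top','wrist']:
    d=snap(n,n+'0'); print(n,d['intrinsics'].tolist(),d['pose'])
print(state())
E
```

```text
scene [[409.5969107501003, 0.0, 318.4764437924309], [0.0, 409.5969107501003, 195.09714845880933], [0.0, 0.0, 1.0]] [[-0.3908  0.5844 -0.7112  1.4237]
 [ 0.9204  0.2357 -0.3121  0.3648]
 [-0.0147 -0.7765 -0.6299  0.811 ]
 [ 0.      0.      0.      1.    ]]
top [[378.1910996444159, 0.0, 320.31025032837937], [0.0, 378.1910996444159, 197.2956536344648], [0.0, 0.0, 1.0]] [[ 0.0568 -0.9765  0.208   0.3428]
 [-0.9984 -0.056   0.0097  0.0026]
 [ 0.0021 -0.2082 -0.9781  1.1734]
 [ 0.      0.      0.      1.    ]]
wrist [[329.801007396259, 0.0, 318.87407830497693], [0.0, 329.801007396259, 198.0305247380539], [0.0, 0.0, 1.0]] [[ 0.3265  0.9062  0.2687  0.1272]
 [ 0.9452 -0.3127 -0.0938  0.6159]
 [-0.001   0.2846 -0.9587  0.384 ]
 [ 0.      0.      0.      1.    ]]
{'clock': 0.15, 'joint_pos': array([ 1.2366,  0.3535,  1.6339, -0.    ,  1.1552, -0.0024]), 'joint_vel': array([ 0.0003, -0.0027, -0.0022, -0.0008,  0.0006,  0.0006]), 'tau': array([ -0.0005, -59.4212, -33.4467,   0.0698,   0.0204,  -0.0001]), 'eef_pos': array([0.2035, 0.5907, 0.3021]), 'ee_rot': array([-0.4108,  0.576 ,  0.4103,  0.5754]), 'force': array([-0.2769,  0.4243,  0.5184]), 'wrist_torque': array([ 0.023 ,  0.0233, -0.0152]), 'gripper_width': 0.09225669050059249}
```

View pics/scene0.png

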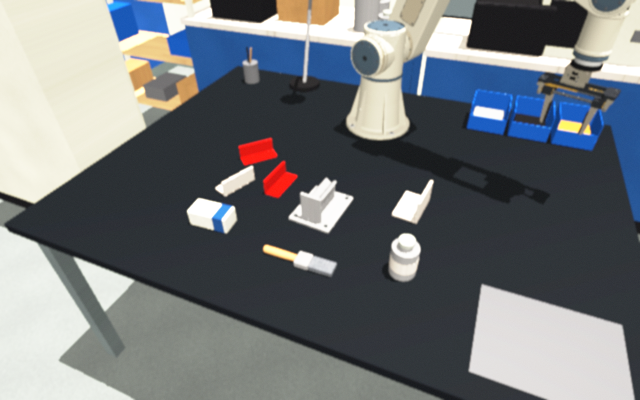

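View pics/top0.png

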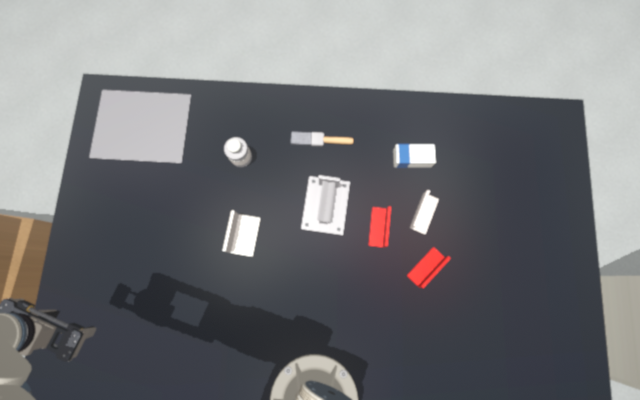

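View pics/wrist0.png

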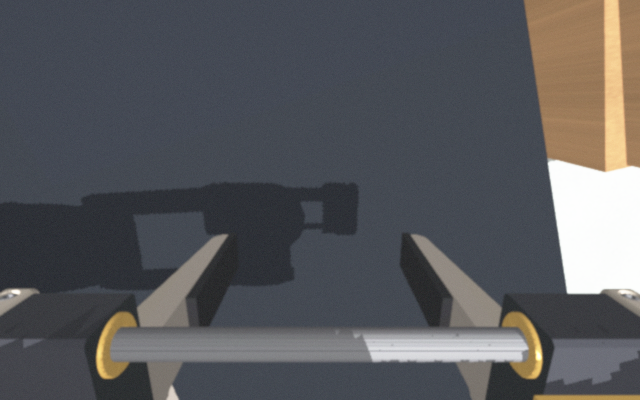

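```bash
python3 - <<'E'
from h import *
a=load('top0')['color'];b=load('scene0')['color']
A=cv2.resize(a[190:290,350:460],None,fx=3.6,fy=3.6,interpolation=cv2.INTER_CUBIC)
B=cv2.resize(a[190:290,200:310],None,fx=3.6,fy=3.6,interpolation=cv2.INTER_CUBIC)
cv2.imwrite('pics/c1.png',np.hstack([A,B]))
A=cv2.resize(b[130:230,190:300],None,fx=3.6,fy=3.6,interpolation=cv2.INTER_CUBIC)
B=cv2.resize(b[150:250,340:450],None,fx=3.6,fy=3.6,interpolation=cv2.INTER_CUBIC)
cv2.imwrite('pics/c2.png',np.hstack([A,B]))
A=cv2.resize(a[165:245,290:365],None,fx=5,fy=5,interpolation=cv2.INTER_CUBIC)
B=cv2.resize(b[170:250,280:360],None,fx=5,fy=5,interpolation=cv2.INTER_CUBIC)
cv2.imwrite('pics/c3.png',np.hstack([A,B]))
E
```

```text
(no output)
```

View pics/c1.png

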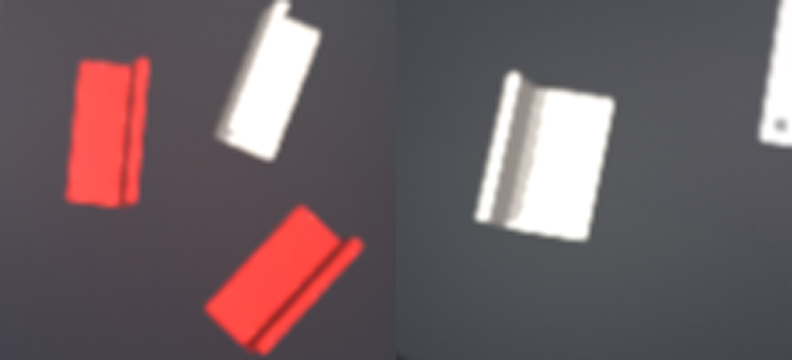

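View pics/c2.png

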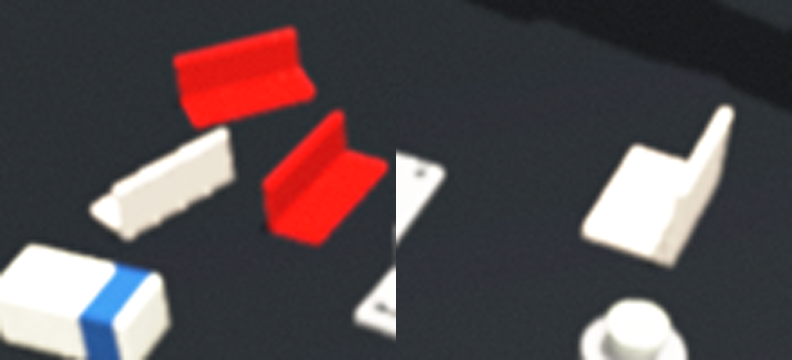

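View pics/c3.png

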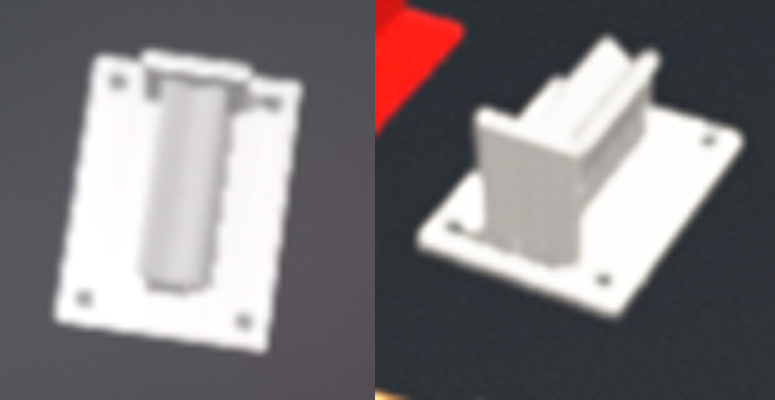

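Candidates: white at top(425,212) / scene(237,180) is narrow, 50 mm legs → short angle. White at top(241,234) / scene(415,202) is wide → tall angle. The red ones at top(380,227) and (428,268) are decoys. The cradle is at top(326,205), its end plate on the far side.

```bash
python3 - <<'E'
from h import *
np.set_printoptions(precision=4,suppress=True)
t=load('top0');s=load('scene0')
def P(n,z,*uv):
    print(n,[plane(t,u,v,z).round(4)[:2].tolist() for u,v in uv])
f=3.6
# short x-leg corner px in crop c1-left origin (350,190)
g=lambda x,y,ox,oy,f:(ox+x/f-.5+.5/f,oy+y/f-.5+.5/f)
P('short floorleg far-right, near-right',.008,g(320,30,350,190,f),g(272,160,350,190,f))
P('short legtop far, near(left outer)',.05,g(276,2,350,190,f),g(217,135,350,190,f))
P('tall floorleg',.008,g(614-396,98,200,190,f),g(587-396,240,200,190,f))
P('tall legtop',.075,g(510-396,72,200,190,f),g(475-396,218,200,190,f))
f=5
P('cradle foot FL,FR,NR,NL',.01,*[g(x,y,290,165,f) for x,y in [(95,55),(303,82),(268,352),(53,320)]])
P('plate top',.098,*[g(x,y,290,165,f) for x,y in [(143,50),(250,66)]])
print(R.from_quat(state()['ee_rot']).as_matrix())
# camera in tool frame
T=np.eye(4);st=state();T[:3,:3]=R.from_quat(st['ee_rot']).as_matrix();T[:3,3]=st['eef_pos']
print(np.linalg.inv(T)@load('wrist0')['pose'])
E
```

```text
short floorleg far-right, near-right [[0.6097, -0.3579], [0.4932, -0.3158]]
short legtop far, near(left outer) [[0.6223, -0.3078], [0.506, -0.2587]]
tall floorleg [[0.5177, 0.1976], [0.3952, 0.2095]]
tall legtop [[0.5242, 0.2733], [0.4045, 0.2887]]
cradle foot FL,FR,NR,NL [[0.6586, 0.0554], [0.6484, -0.0776], [0.4757, -0.063], [0.4879, 0.0706]]
plate top [[0.6393, 0.0234], [0.6332, -0.04]]
[[-0.0003 -0.9454  0.3258]
 [-0.001   0.3258  0.9454]
 [-1.     -0.     -0.001 ]]
[[-0.     -0.2846  0.9587 -0.0819]
 [-0.0008 -0.9587 -0.2846  0.0804]
 [ 1.     -0.0007 -0.0002 -0.0011]
 [ 0.      0.      0.      1.    ]]
```

```bash
cat >> h.py <<'E'
def Rdown(psi):
    y=-np.array([np.cos(psi),np.sin(psi),0]);x=np.array([0,0,-1.]);return np.column_stack([x,y,np.cross(x,y)])
def goal(p,Rd,pr=True):
    st=state();R0=R.from_quat(st['ee_rot']).as_matrix()
    sh=R0.T@(np.asarray(p)-st['eef_pos']);rv=R.from_matrix(R0.T@Rd).as_rotvec()
    if pr: print('shift',sh.round(4).tolist(),'turn',rv.round(4).tolist(),'deg',np.degrees(np.linalg.norm(rv)).round(1),'t',round(st['clock'],2),'F',st['force'].round(2),'w',round(st['gripper_width'],4),'q',st['joint_pos'].round(2))
    return sh,rv
E
python3 -c "
from h import *
goal([.50,0.0,.32],Rdown(np.radians(-5)))"
```

```text
shift [-0.0174, -0.4727, -0.4619] turn [-0.2446, -0.001, -0.0001] deg 14.0 t 0.15 F [-0.28  0.42  0.52] w 0.0923 q [ 1.24  0.35  1.63 -0.    1.16 -0.  ]
```

Call:
servo_tool(
  series=[
    [[-0.017,-0.473,-0.462],[-0.245,0,0]],
    [[-0.017,-0.473,-0.462],[-0.245,0,0]],
    [[-0.017,-0.473,-0.462],[-0.245,0,0]],
    [[-0.017,-0.473,-0.462],[-0.245,0,0]],
    [[-0.017,-0.473,-0.462],[-0.245,0,0]],
    [[-0.017,-0.473,-0.462],[-0.245,0,0]],
    [[-0.017,-0.473,-0.462],[-0.245,0,0]],
    [[-0.017,-0.473,-0.462],[-0.245,0,0]],
    [[-0.017,-0.473,-0.462],[-0.245,0,0]],
    [[-0.017,-0.473,-0.462],[-0.245,0,0]],
  ],
)

```text
clock: 1.15
eef_pos: [0.4282, 0.1422, 0.3157]
ee_rot: [-0.478, 0.521, 0.478, 0.521]
force: [0.8, -0.2, 0.1]
gripper_width: 0.0921
```

```bash
python3 -c "
from h import *
goal([.50,0.0,.32],Rdown(np.radians(-5)))"
```

```text
shift [-0.0042, -0.0839, -0.1354] turn [0.0006, -0.0008, 0.0002] deg 0.1 t 1.15 F [ 0.76 -0.21  0.06] w 0.0921 q [ 0.32  0.06  1.97 -0.    1.11 -1.17]
```

```bash
python3 -c "
from h import *
snap('wrist','w1')"
```

Call:
servo_tool(
  series=[
    [[-0.004,-0.084,-0.135],[0,0,0]],
    [[-0.004,-0.084,-0.135],[0,0,0]],
    [[-0.004,-0.084,-0.135],[0,0,0]],
    [[-0.004,-0.084,-0.135],[0,0,0]],
    [[-0.004,-0.084,-0.135],[0,0,0]],
  ],
)

```text
clock: 1.7
eef_pos: [0.5034, -0.0071, 0.3205]
ee_rot: [-0.478, 0.523, 0.475, 0.522]
force: [0.6, -0.1, 0.6]
gripper_width: 0.092
```

```bash
python3 -c "
from h import *
snap('wrist','w2')
goal([.50,-.27,.30],Rdown(np.radians(-21)))"
```

```text
shift [0.0213, -0.0214, -0.2632] turn [0.2752, -0.0035, 0.0021] deg 15.8 t 1.75 F [-0.06  0.31  0.88] w 0.0915 q [-0.01  0.14  1.87 -0.    1.13 -1.49]
```

View pics/w1.png

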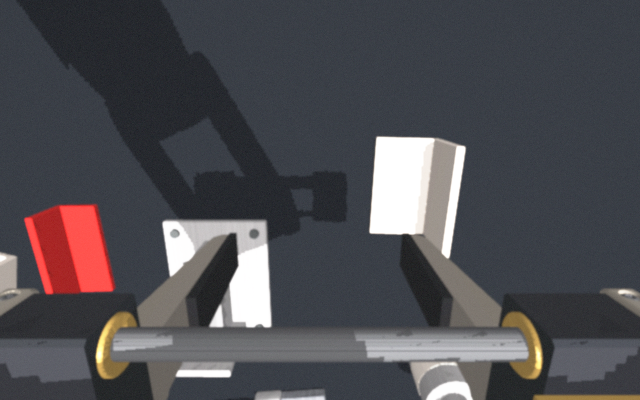

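View pics/w2.png

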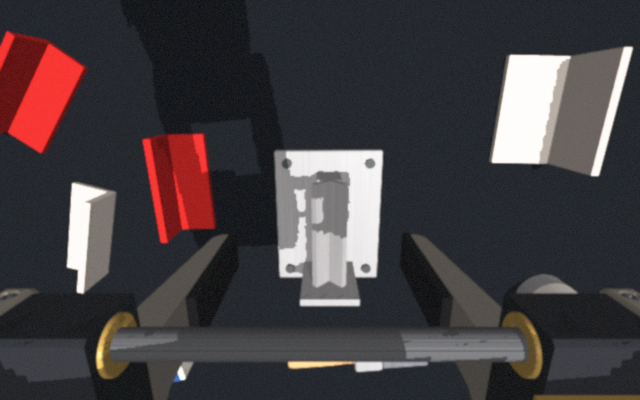

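```bash
python3 -c "
from h import *
a=load('w2')['color']
cv2.imwrite('pics/c4.png',cv2.resize(a[145:315,265:395],None,fx=3.5,fy=3.5,interpolation=cv2.INTER_CUBIC))
A=cv2.resize(a[30:190,480:640],None,fx=3.5,fy=3.5,interpolation=cv2.INTER_CUBIC)
cv2.imwrite('pics/c5.png',A)
"
```

```text
(no output)
```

View pics/c4.png

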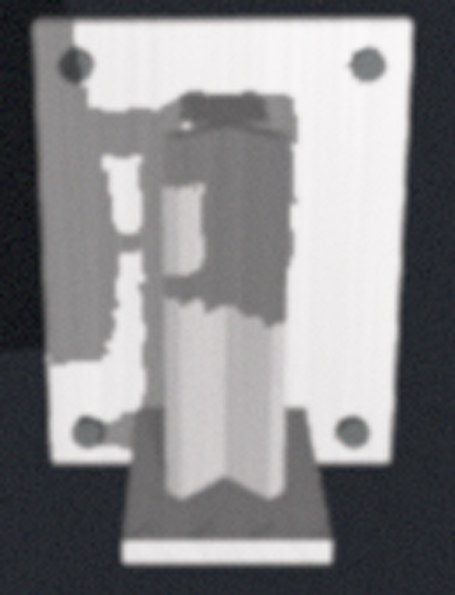

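View pics/c5.png

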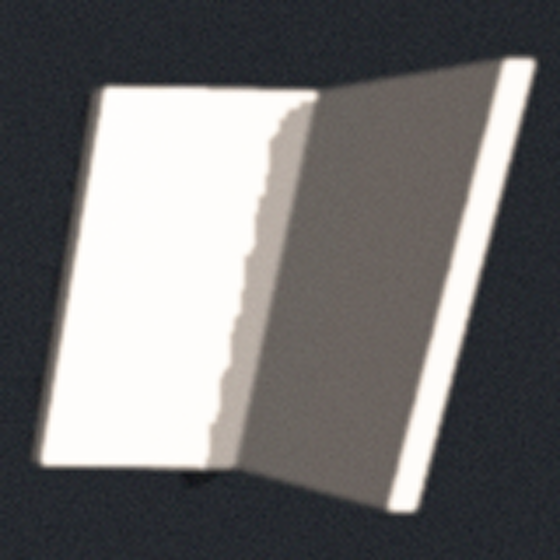

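Call:
servo_tool(
  series=[
    [[0.021,-0.021,-0.263],[0.275,0,0]],
    [[0.021,-0.021,-0.263],[0.275,0,0]],
    [[0.021,-0.021,-0.263],[0.275,0,0]],
    [[0.021,-0.021,-0.263],[0.275,0,0]],
    [[0.021,-0.021,-0.263],[0.275,0,0]],
    [[0.021,-0.021,-0.263],[0.275,0,0]],
    [[0.021,-0.021,-0.263],[0.275,0,0]],
  ],
  grip=0.05,
)

```text
clock: 2.45
eef_pos: [0.4994, -0.2701, 0.2998]
ee_rot: [-0.401, 0.584, 0.399, 0.583]
force: [0.7, -1.4, -0.5]
gripper_width: 0.0501
```

```bash
python3 -c "
from h import *
snap('wrist','w3')
goal([.50,-.27,.30],Rdown(np.radians(-21)))"
```

```text
shift [-0.0, -0.0009, -0.001] turn [-0.0006, -0.0023, 0.0015] deg 0.2 t 2.5 F [-0.72  0.21 -0.12] w 0.0503 q [-0.5   0.27  1.76 -0.    1.11 -1.7 ]
```

View pics/w3.png

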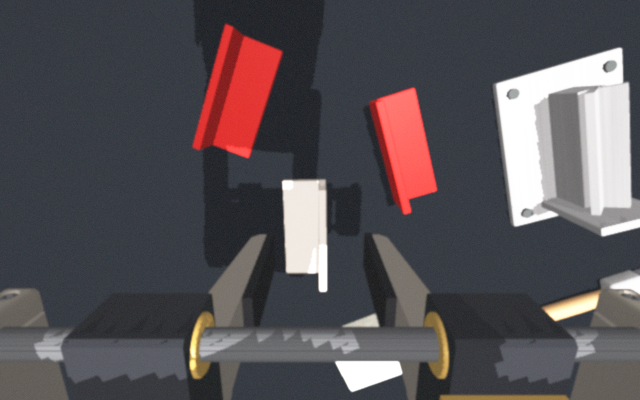

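```bash
python3 -c "
from h import *
a=load('w3')['color']
cv2.imwrite('pics/c6.png',np.hstack([cv2.resize(a[170:300,265:345],None,fx=4,fy=4,interpolation=cv2.INTER_CUBIC)[:520],cv2.resize(a[40:240,485:640],None,fx=2.6,fy=2.6,interpolation=cv2.INTER_CUBIC)]))
" && python3 - <<'E'
from h import *
np.set_printoptions(precision=4,suppress=True)
w=load('w2')
g=lambda x,y,ox,oy,f:(ox+x/f-.5+.5/f,oy+y/f-.5+.5/f)
f=3.5
c=[plane(w,*g(x,y,265,145,f),.01) for x,y in [(35,20),(413,20),(392,463),(52,463)]]
c=np.array(c)[:,:2];print('foot NR NL FL FR',c.tolist(),'ctr',c.mean(0),'sizes',np.linalg.norm(c-np.roll(c,1,0),axis=1))
d=(c[2]+c[3]-c[0]-c[1]);print('yaw side',np.degrees(np.arctan2(d[1],d[0])))
d=(c[0]+c[3]-c[1]-c[2]);print('yaw x',np.degrees(np.arctan2(d[1],d[0]))+90)
p=[plane(w,*g(x,y,265,145,f),.098)[:2] for x,y in [(122,540),(333,540),(333,565),(122,565)]];print('plate',p)
v=[plane(w,*g(x,y,265,145,f),.06)[:2] for x,y in [(225,478),(228,128)]];print('V far, near',v)
# tall
q=[plane(w,*g(x,y,480,30,f),.075)[:2] for x,y in [(503,58),(536,58),(420,512),(387,512)]];print('tall top NR NL FL FR',q)
q=[plane(w,*g(x,y,480,30,f),.008)[:2] for x,y in [(103,88),(320,90),(238,467),(40,466)]];print('tall floor',q)
E
```

```text
foot NR NL FL FR [[0.47591274622493457, -0.059863619188949814], [0.4877558380472531, 0.06808786762267578], [0.6564008323982637, 0.053753278189027136], [0.6446570276298322, -0.07560902253380009]] ctr [ 0.5662 -0.0034] sizes [0.1695 0.1285 0.1693 0.1299]
yaw side -5.094743766078351
yaw x -5.237431771649696
plate [array([ 0.6229, -0.0409]), array([0.6286, 0.0227]), array([0.6374, 0.0222]), array([ 0.6316, -0.0419])]
V far, near [array([ 0.6272, -0.009 ]), array([0.5073, 0.002 ])]
tall top NR NL FL FR [array([0.4025, 0.2776]), array([0.4033, 0.286 ]), array([0.5231, 0.2742]), array([0.5223, 0.2648])]
tall floor [array([0.3955, 0.211 ]), array([0.4024, 0.2789]), array([0.5218, 0.2659]), array([0.5152, 0.198 ])]
```

View pics/c6.png

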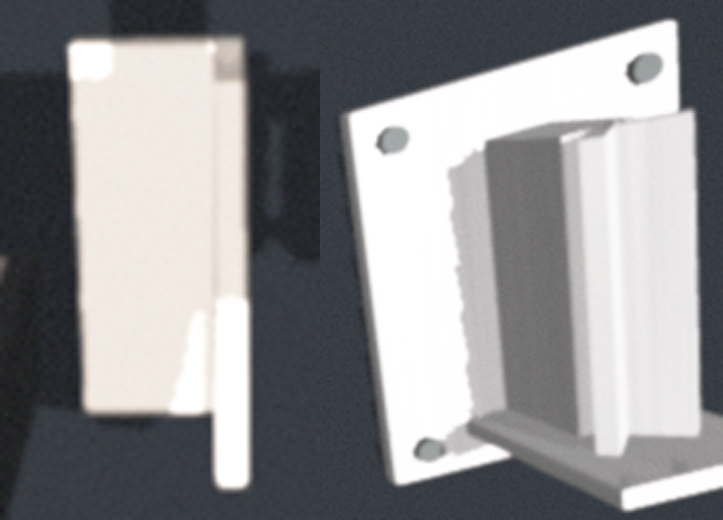

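```bash
python3 - <<'E'
from h import *
np.set_printoptions(precision=4,suppress=True)
w2=load('w2');w3=load('w3');t=load('top0');s=load('scene0')
g=lambda x,y,ox,oy,f:(ox+x/f-.5+.5/f,oy+y/f-.5+.5/f)
print('plate corner',tri((w2,*g(122,540,265,145,3.5)),(w3,*g(622-320,490,485,40,2.6))))
print('V far',tri((w2,*g(225,478,265,145,3.5)),(w3,*g(606-320,455,485,40,2.6))))
q=np.array([plane(w3,*g(x,y,265,170,4),.05)[:2] for x,y in [(213,38),(246,38),(249,488),(215,488)]]);print('short top NR NL FL FR',q.tolist())
d=(q[2]+q[3]-q[0]-q[1]);print('yaw',np.degrees(np.arctan2(d[1],d[0])),'len',np.linalg.norm(d)/2,'ctr',q.mean(0))
p=np.array([plane(w3,*g(x,y,265,170,4),.008)[:2] for x,y in [(68,40),(85,412)]]);print('floor',p.tolist(),np.degrees(np.arctan2(*(p[1]-p[0])[::-1])), np.linalg.norm(p[1]-p[0]))
# height of short top: far-left corner via w3 & w2 & top
print('short FL top', tri((w3,*g(249,488,265,170,4)),(t,*g(281,2,350,190,3.6))))
print('short NL top', tri((w3,*g(246,38,265,170,4)),(t,*g(220,136,350,190,3.6))))
print(tri((w3,*g(249,488,265,170,4)),(s,*g(222,128,190,130,3.6))), 'near? scene')
print(tri((w3,*g(246,38,265,170,4)),(s,*g(222,128,190,130,3.6))))
q=np.array([tri((w2,*g(x,y,480,30,3.5)),(t,*g(X-396,Y,200,190,3.6)))[0] for x,y,X,Y in [(536,58,475,218),(420,512,510,72)]]);print('tall top NL FL',q)
E
```

```text
plate corner (array([ 0.6234, -0.041 ,  0.0975]), [0.15, 0.15])
V far (array([ 0.6384, -0.0096,  0.0462]), [2.5, 2.5])
short top NR NL FL FR [[0.4967534212497841, -0.27204527222437574], [0.4998180700050204, -0.264103117645588], [0.623891455140138, -0.3102523207636006], [0.6203919314478343, -0.3193494802718299]]
yaw -20.66981324486833 len 0.13237704025624314 ctr [ 0.5602 -0.2914]
floor [[0.49133568634308916, -0.315425664269279], [0.604824722627231, -0.35771401508120326]] -20.436429121901007 0.12111179121413254
short FL top (array([ 0.6211, -0.3099,  0.0551]), [0.72, 0.72])
short NL top (array([ 0.5076, -0.2667,  0.0232]), [1.75, 1.75])
(array([ 0.5706, -0.2659,  0.1089]), [33.77, 33.77]) near? scene
(array([ 0.5027, -0.2692,  0.0503]), [5.87, 5.87])
tall top NL FL [[0.4039 0.2895 0.0713]
 [0.5234 0.2731 0.0762]]
```

```bash
python3 - <<'E'
from h import *
np.set_printoptions(precision=4,suppress=True)
w3=load('w3');t=load('top0');s=load('scene0')
g=lambda x,y,ox,oy,f:(ox+x/f-.5+.5/f,oy+y/f-.5+.5/f)
q=np.array([plane(w3,*g(x,y,265,170,4),.05)[:2] for x,y in [(213,80),(246,80),(249,488),(215,488)]]);print('short top NR NL FL FR',q.tolist())
d=(q[2]+q[3]-q[0]-q[1]);yaw=np.arctan2(d[1],d[0]);print('yaw',np.degrees(yaw),'len',np.linalg.norm(d)/2,'ctr',q.mean(0))
c=q.mean(0)
print('short NL top', tri((w3,*g(246,80,265,170,4)),(s,*g(222,128,190,130,3.6))))
print('short NL top', tri((w3,*g(246,80,265,170,4)),(t,*g(220,136,350,190,3.6))))
# hover: grasp point 65 mm above z=.040
psi=np.radians(-20.6)
goal([c[0],c[1],.04+.069+.06],Rdown(psi))
E
```

```text
short top NR NL FL FR [[0.5072177016229178, -0.2761009634077471], [0.510310566338017, -0.26808359257399955], [0.623891455140138, -0.3102523207636006], [0.6203919314478343, -0.3193494802718299]]
yaw -20.641080125430904 len 0.12115484882591675 ctr [ 0.5655 -0.2934]
short NL top (array([ 0.5098, -0.2692,  0.0552]), [1.75, 1.75])
short NL top (array([ 0.5103, -0.2668,  0.0372]), [3.93, 3.93])
shift [0.1311, -0.0703, 0.0009] turn [-0.0076, -0.0023, 0.0015] deg 0.5 t 2.5 F [-0.72  0.21 -0.12] w 0.0503 q [-0.5   0.27  1.76 -0.    1.11 -1.7 ]
```

Call:
servo_tool(
  series=[
    [[0.1,-0.07,0.001],[-0.008,-0.002,0.0015]],
    [[0.1,-0.07,0.001],[-0.008,-0.002,0.0015]],
    [[0.14,-0.07,0.001],[-0.008,-0.002,0.0015]],
    [[0.14,-0.07,0.001],[-0.008,-0.002,0.0015]],
    [[0.14,-0.07,0.001],[-0.008,-0.002,0.0015]],
  ],
)

```text
clock: 3.0
eef_pos: [0.5646, -0.2908, 0.1588]
ee_rot: [-0.402, 0.582, 0.405, 0.58]
force: [0.4, -0.5, 1.6]
gripper_width: 0.0502
```

```bash
python3 -c "
from h import *
snap('wrist','w4')
goal([.5655,-.2934,.115],Rdown(np.radians(-20.6)))"
```

```text
shift [0.0458, -0.0009, -0.0016] turn [0.0018, 0.0, -0.0011] deg 0.1 t 3.05 F [0.02 0.32 0.85] w 0.0499 q [-0.48  0.53  1.71 -0.    0.9  -1.69]
```

View pics/w4.png

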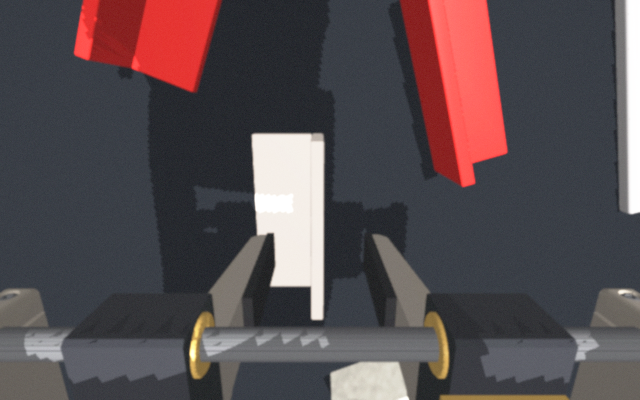

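The upright leg (cols 311–324) sits midway between the fingers (265 and 373) and parallel to them. I'm descending and gripping.

Call:
servo_tool(
  series=[
    [[0.046,-0.001,-0.001],[0,0,0]],
    [[0.046,-0.001,-0.001],[0,0,0]],
    [[0.046,-0.001,-0.001],[0,0,0]],
  ],
)

```text
clock: 3.35
eef_pos: [0.5659, -0.2926, 0.1169]
ee_rot: [-0.403, 0.581, 0.403, 0.581]
force: [0.2, -0.1, -0.7]
gripper_width: 0.0497
```

Call:
servo_tool(
  series=[
    [[0,0,0],[0,0,0]],
    [[0,0,0],[0,0,0]],
    [[0,0,0],[0,0,0]],
    [[0,0,0],[0,0,0]],
    [[0,0,0],[0,0,0]],
  ],
  grip=0,
  grip_force=20,
)

```text
clock: 3.85
eef_pos: [0.566, -0.2927, 0.1172]
ee_rot: [-0.403, 0.581, 0.403, 0.581]
force: [-0.3, -0.6, -0.0]
gripper_width: 0.0118
```

```bash
python3 - <<'E'
from h import *
st=state();print(st)
snap('wrist','w5')
E
```

```text
{'clock': 3.85, 'joint_pos': array([-4.79600667e-01,  5.86211798e-01,  1.73143679e+00, -6.04382270e-05,
        8.24205226e-01, -1.69276804e+00]), 'joint_vel': array([ 0.00023254,  0.00670491,  0.00259816,  0.00186855, -0.00115408,
       -0.00166971]), 'tau': array([ 7.12864799e-03, -6.69592023e+01, -2.52616525e+01, -1.73016731e-02,
        7.74651580e-02,  5.40617038e-04]), 'eef_pos': array([ 0.56599631, -0.29269941,  0.11723033]), 'ee_rot': array([-0.40303361,  0.58100778,  0.4031824 ,  0.58089399]), 'force': array([-0.30872154, -0.61090705, -0.00372172]), 'wrist_torque': array([ 0.01269409, -0.01942137,  0.00699692]), 'gripper_width': 0.011779654263555196}
```

View pics/w5.png

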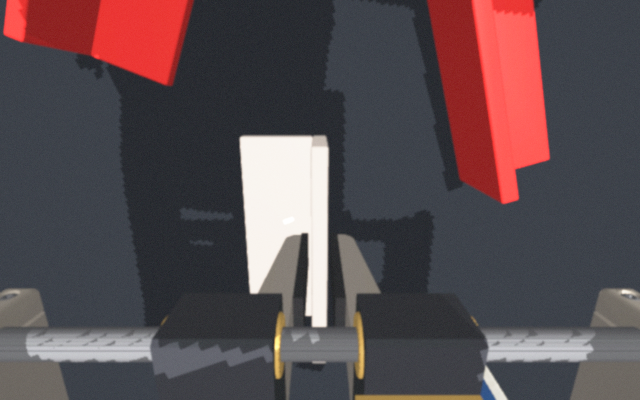

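Call:
servo_tool(
  series=[
    [[0,0,0],[0,0,0]],
    [[0,0,0],[0,0,0]],
    [[-0.05,0,0],[0,0,0]],
    [[-0.1,0,0],[0,0,0]],
    [[-0.15,0,0],[0,0,0]],
    [[-0.15,0,0],[0,0,0]],
  ],
)

```text
clock: 4.5
eef_pos: [0.5688, -0.2942, 0.2743]
ee_rot: [-0.406, 0.579, 0.4, 0.583]
force: [0.9, -0.5, -0.7]
gripper_width: 0.0081
```

```bash
cat >> h.py <<'E'
PC=np.array([.5662,-.0034,0.]);YC=np.radians(-5.15)
def Robj(psi,th):
    x=np.array([np.sin(psi),-np.cos(psi),0]);y=np.array([np.cos(psi),np.sin(psi),0])
    return np.column_stack([x,y,[0,0,1]])@R.from_euler('y',th,degrees=True).as_matrix()
TO=np.column_stack([[0,0,-1],[0,-1,0],[-1,0,0]]).astype(float)
def place(dz,dy,tcp_o,z0=.060,dx=0,th=-45,dyaw=0):
    """TCP pose to put object origin at cradle (dx,dy,z0+dz)"""
    Ro=Robj(YC+dyaw,th); Rz=Robj(YC,0)
    return PC+Rz@np.array([dx,dy,z0+dz])+Ro@np.asarray(tcp_o), Ro@TO
def objpose(tcp_o):
    st=state();Rt=R.from_quat(st['ee_rot']).as_matrix();Ro=Rt@TO.T
    p=st['eef_pos']-Ro@np.asarray(tcp_o); Rz=Robj(YC,0)
    Rr=Rz.T@Ro; print('obj in cradle mm',(1000*Rz.T@(p-PC)).round(1),'rot',R.from_matrix(Rr).as_euler('YXZ',degrees=True).round(2))
E
python3 - <<'E'
from h import *
snap('wrist','w6')
S=[.004,0,.117]
goal(*place(.10,-.010,S)); print(place(.1,-.01,S)[0])
E
```

```text
shift [0.0241, 0.1337, 0.3457] turn [-0.2561, 0.779, -0.0995] deg 47.3 t 4.55 F [ 0.21  0.47 -1.74] w 0.0077 q [-0.48  0.4   1.64 -0.    1.1  -1.69]
[0.56341275 0.07707814 0.24555992]
```

View pics/w6.png

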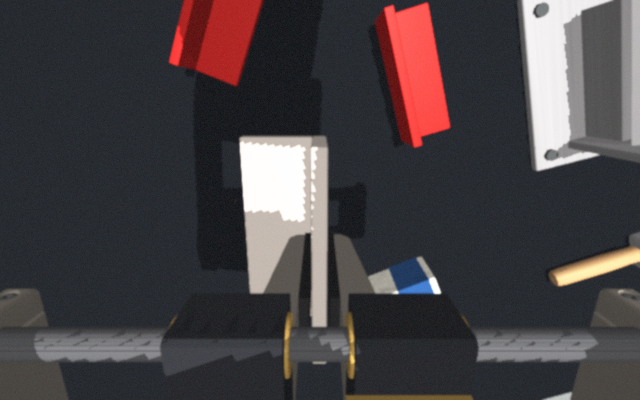

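Call:
servo_tool(
  series=[
    [[0.024,0.134,0.346],[-0.256,0.779,-0.0995]],
    [[0.024,0.134,0.346],[-0.256,0.779,-0.0995]],
    [[0.024,0.134,0.346],[-0.256,0.779,-0.0995]],
    [[0.024,0.134,0.346],[-0.256,0.779,-0.0995]],
    [[0.024,0.134,0.346],[-0.256,0.779,-0.0995]],
    [[0.024,0.134,0.346],[-0.256,0.779,-0.0995]],
    [[0.024,0.134,0.346],[-0.256,0.779,-0.0995]],
    [[0.024,0.134,0.346],[-0.256,0.779,-0.0995]],
    [[0.024,0.134,0.346],[-0.256,0.779,-0.0995]],
    [[0.024,0.134,0.346],[-0.256,0.779,-0.0995]],
  ],
)

```text
clock: 5.55
eef_pos: [0.5628, 0.0768, 0.2447]
ee_rot: [-0.623, 0.682, 0.258, 0.282]
force: [-0.3, -0.5, -0.8]
gripper_width: 0.0078
```

```bash
python3 - <<'E'
from h import *
S=[.004,0,.117]
snap('wrist','w7');snap('scene','s7')
goal(*place(.10,-.010,S));objpose(S)
b=load('s7')['color'];cv2.imwrite('pics/c7.png',cv2.resize(b[100:260,230:430],None,fx=3.5,fy=3.5,interpolation=cv2.INTER_CUBIC))
E
```

```text
shift [-0.0011, -0.0004, 0.0009] turn [-0.0006, -0.0006, -0.0017] deg 0.1 t 5.65 F [ 1.05  0.6  -1.87] w 0.0078 q [ 0.43  0.52  1.71 -0.67  1.42 -0.77]
obj in cradle mm [  1.5 -10.6 159.9] rot [-4.504e+01 -1.000e-01 -3.000e-02]
```

View pics/w7.png

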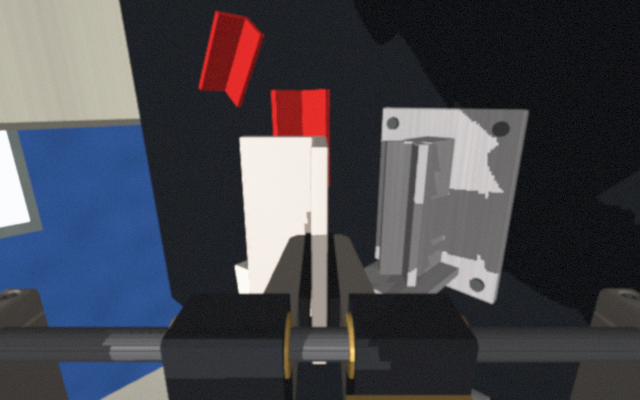

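View pics/c7.png

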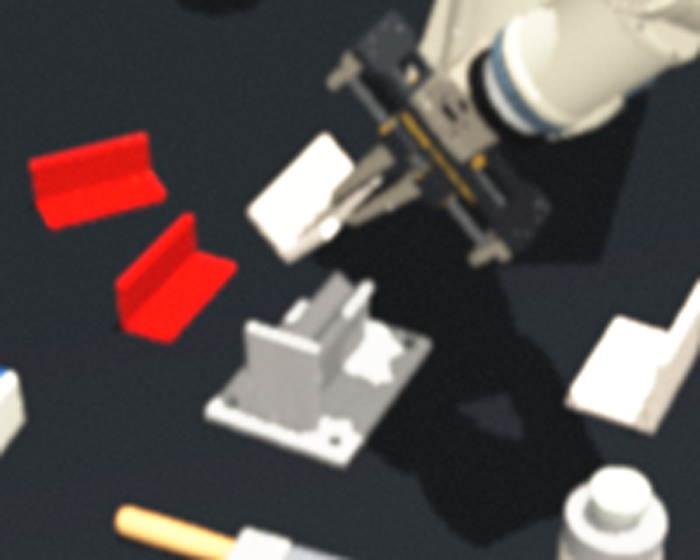

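```bash
python3 - <<'E'
from h import *
S=[.004,0,.117]
goal(*place(.012,-.010,S));goal(*place(.0,-.010,S))
E
```

```text
shift [0.061, -0.0004, 0.0631] turn [-0.0006, -0.0006, -0.0017] deg 0.1 t 5.65 F [ 1.05  0.6  -1.87] w 0.0078 q [ 0.43  0.52  1.71 -0.67  1.42 -0.77]
shift [0.0695, -0.0004, 0.0716] turn [-0.0006, -0.0006, -0.0017] deg 0.1 t 5.65 F [ 1.05  0.6  -1.87] w 0.0078 q [ 0.43  0.52  1.71 -0.67  1.42 -0.77]
```

Call:
servo_tool(
  series=[
    [[0.02,0,0.02],[0,0,0]],
    [[0.04,0,0.041],[0,0,0]],
    [[0.054,0,0.056],[0,0,-0.001]],
    [[0.061,0,0.063],[0,0,-0.0015]],
    [[0.061,0,0.063],[0,0,-0.0015]],
    [[0.061,0,0.063],[0,0,-0.0015]],
  ],
)

```text
clock: 6.25
eef_pos: [0.5634, 0.0768, 0.1584]
ee_rot: [-0.623, 0.682, 0.258, 0.283]
force: [0.3, 0.5, -1.8]
gripper_width: 0.0079
```

```bash
python3 - <<'E'
from h import *
S=[.004,0,.117]
snap('wrist','w8');snap('scene','s8')
goal(*place(.002,-.010,S));objpose(S)
b=load('s8')['color'];cv2.imwrite('pics/c8.png',cv2.resize(b[120:250,260:400],None,fx=5,fy=4.6,interpolation=cv2.INTER_CUBIC))
E
```

```text
shift [0.008, 0.0001, 0.0078] turn [-0.0016, -0.0001, 0.0009] deg 0.1 t 6.35 F [-0.16  0.44 -1.14] w 0.0078 q [ 0.43  0.64  1.74 -0.69  1.3  -0.67]
obj in cradle mm [-0.1 -9.8 73.2] rot [-45.     0.05  -0.09]
```

View pics/w8.png

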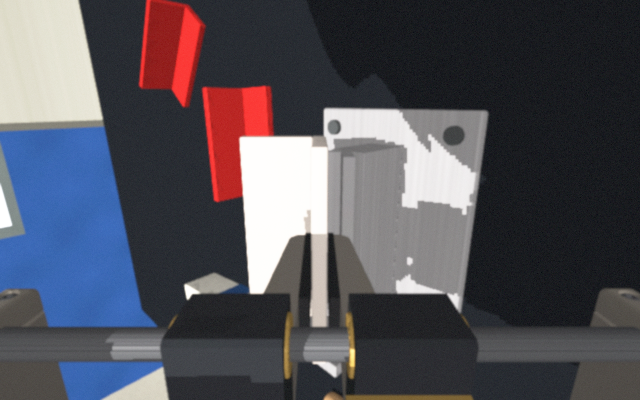

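View pics/c8.png

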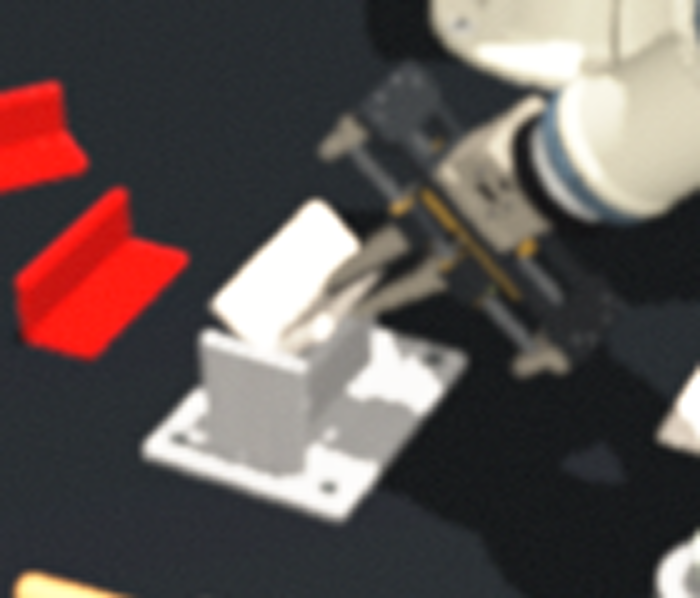

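Call:
servo_tool(
  series=[
    [[0.0035,0,0.0035],[0,0,0]],
    [[0.007,0,0.007],[0,0,0]],
    [[0.007,0,0.007],[0,0,0]],
  ],
)

```text
clock: 6.65
eef_pos: [0.5633, 0.0772, 0.1484]
ee_rot: [-0.623, 0.682, 0.258, 0.283]
force: [-0.0, 0.0, -1.8]
gripper_width: 0.0079
```

Call:
servo_tool(
  series=[
    [[0.001,0,0.001],[0,0,0]],
    [[0.001,0,0.001],[0,0,0]],
  ],
)

```text
clock: 6.85
eef_pos: [0.5632, 0.0772, 0.1468]
ee_rot: [-0.623, 0.682, 0.258, 0.283]
force: [-0.1, 0.2, -1.1]
gripper_width: 0.0082
```

Call:
servo_tool(
  series=[
    [[0.001,0,0.001],[0,0,0]],
    [[0.001,0,0.001],[0,0,0]],
  ],
)

```text
clock: 7.05
eef_pos: [0.5634, 0.0774, 0.1458]
ee_rot: [-0.623, 0.682, 0.257, 0.283]
force: [-1.4, 2.4, 4.0]
gripper_width: 0.008
```

```bash
python3 - <<'E'
from h import *
S=[.004,0,.117]
goal(*place(.00,-.010,S));objpose(S)
E
```

```text
shift [0.0004, -0.0001, -0.0001] turn [-0.0013, -0.0006, 0.0008] deg 0.1 t 7.05 F [-1.36  2.4   4.01] w 0.008 q [ 0.43  0.66  1.74 -0.7   1.28 -0.65]
obj in cradle mm [ -0.2 -10.   60.3] rot [-4.504e+01  4.000e-02 -7.000e-02]
```

Call:
servo_tool(
  series=[
    [[0,-0.003,0],[0,0,0]],
    [[0,-0.006,0],[0,0,0]],
    [[0,-0.008,0],[0,0,0]],
    [[0,-0.008,0],[0,0,0]],
  ],
)

```text
clock: 7.45
eef_pos: [0.5718, 0.0767, 0.1457]
ee_rot: [-0.623, 0.682, 0.257, 0.283]
force: [0.8, 2.5, 0.5]
gripper_width: 0.008
```

Call:
servo_tool(
  series=[
    [[0,-0.001,0],[0,0,0]],
    [[0,-0.001,0],[0,0,0]],
  ],
)

```text
clock: 7.65
eef_pos: [0.5728, 0.0766, 0.1458]
ee_rot: [-0.623, 0.682, 0.257, 0.283]
force: [-0.2, 2.0, 0.5]
gripper_width: 0.0077
```

Call:
servo_tool(
  series=[
    [[0,-0.001,0],[0,0,0]],
    [[0,-0.001,0],[0,0,0]],
  ],
)

```text
clock: 7.85
eef_pos: [0.5739, 0.0765, 0.1457]
ee_rot: [-0.623, 0.682, 0.257, 0.283]
force: [-0.8, 0.5, 0.2]
gripper_width: 0.0079
```

```bash
python3 - <<'E'
from h import *
S=[.004,0,.117]
goal(*place(.00,-.0,S));objpose(S)
E
```

```text
shift [0.0004, 0.0005, -0.0001] turn [-0.0015, -0.0003, 0.0011] deg 0.1 t 7.85 F [-0.75  0.54  0.2 ] w 0.0079 q [ 0.42  0.67  1.72 -0.7   1.29 -0.67]
obj in cradle mm [-0.3  0.6 60.2] rot [-45.02   0.06  -0.09]
```

Call:
servo_tool(
  series=[
    [[0,-0.001,0],[0,0,0]],
    [[0,-0.001,0],[0,0,0]],
  ],
)

```text
clock: 8.05
eef_pos: [0.5742, 0.0765, 0.1457]
ee_rot: [-0.623, 0.682, 0.258, 0.283]
force: [-4.8, 3.9, 3.4]
gripper_width: 0.0077
```

Call:
servo_tool(
  series=[
    [[0,-0.001,0],[0,0,0]],
    [[0,-0.001,0],[0,0,0]],
  ],
)

```text
clock: 8.25
eef_pos: [0.5744, 0.0765, 0.1457]
ee_rot: [-0.622, 0.683, 0.258, 0.282]
force: [-4.7, 4.9, 2.9]
gripper_width: 0.0074
```

Call:
servo_tool(
  series=[
    [[0,0,0],[0,0,0]],
    [[0,0,0],[0,0,0]],
    [[0,0,0],[0,0,0]],
    [[0,0,0],[0,0,0]],
  ],
  grip=0.035,
)

```text
clock: 8.65
eef_pos: [0.5746, 0.0764, 0.1457]
ee_rot: [-0.622, 0.683, 0.258, 0.282]
force: [-0.7, -0.2, -0.4]
gripper_width: 0.0346
```

```bash
python3 - <<'E'
from h import *
S=[.004,0,.117]
snap('wrist','w9');snap('scene','s9')
goal(*place(.00,-.0,S));objpose(S)
a=load('w9')['color']
b=load('s9')['color'];cv2.imwrite('pics/c9.png',np.hstack([cv2.resize(b[120:250,260:400],None,fx=2.8,fy=3,interpolation=cv2.INTER_CUBIC),cv2.resize(a[80:340,200:460],(390,390))]))
E
```

```text
shift [0.0003, 0.0011, -0.0001] turn [-0.0013, -0.001, -0.0023] deg 0.2 t 8.75 F [0.01 0.22 0.78] w 0.0352 q [ 0.42  0.67  1.71 -0.7   1.29 -0.67]
obj in cradle mm [-0.2  0.8 60.2] rot [-45.06  -0.13  -0.08]
```

View pics/c9.png

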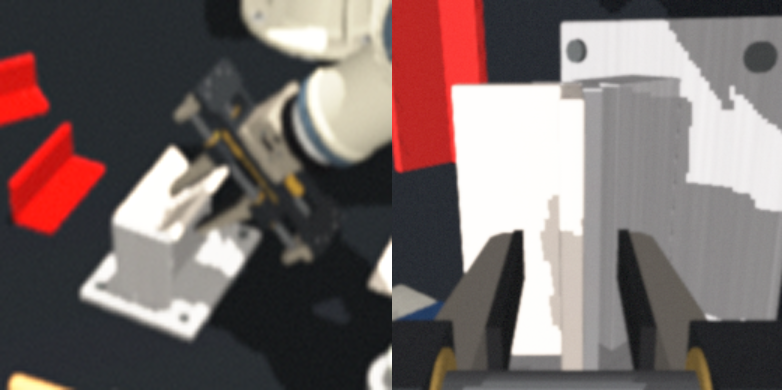

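Call:
servo_tool(
  series=[
    [[-0.05,0,0],[0,0,0]],
    [[-0.1,0,0],[0,0,0]],
    [[-0.15,0,0],[0,0,0]],
    [[-0.15,0,0],[0,0,0]],
  ],
  grip=0.05,
)

```text
clock: 9.15
eef_pos: [0.5865, 0.1866, 0.2563]
ee_rot: [-0.624, 0.68, 0.257, 0.286]
force: [1.3, -1.1, 0.2]
gripper_width: 0.05
```

```bash
python3 - <<'E'
from h import *
snap('top','t10')
goal([.44,.27,.26],Rdown(np.radians(-5.9)))
E
```

```text
shift [-0.0557, 0.1525, 0.0464] turn [0.0108, -0.7833, 0.0085] deg 44.9 t 9.2 F [-0.18  0.2  -0.95] w 0.05 q [ 0.56  0.61  1.53 -0.6   1.55 -0.74]
```

Call:
servo_tool(
  series=[
    [[-0.056,0.1525,0.0465],[0.011,-0.783,0.0085]],
    [[-0.056,0.1525,0.0465],[0.011,-0.783,0.0085]],
    [[-0.056,0.1525,0.0465],[0.011,-0.783,0.0085]],
    [[-0.056,0.1525,0.0465],[0.011,-0.783,0.0085]],
    [[-0.056,0.1525,0.0465],[0.011,-0.783,0.0085]],
    [[-0.056,0.1525,0.0465],[0.011,-0.783,0.0085]],
    [[-0.056,0.1525,0.0465],[0.011,-0.783,0.0085]],
  ],
)

```text
clock: 9.9
eef_pos: [0.4393, 0.2682, 0.2594]
ee_rot: [-0.473, 0.526, 0.473, 0.525]
force: [-0.0, -0.6, -1.0]
gripper_width: 0.0499
```

```bash
python3 - <<'E'
from h import *
w=snap('wrist','w10')
goal([.4628,.2757,.15],Rdown(np.radians(-5.9)))
cv2.imwrite('pics/c10.png',cv2.resize(w['color'][80:300,220:400],None,fx=2.7,fy=2.7,interpolation=cv2.INTER_CUBIC))
E
```

```text
shift [0.1093, -0.0224, 0.0096] turn [-0.0023, -0.0024, -0.0009] deg 0.2 t 9.95 F [ 0.65 -0.55 -0.25] w 0.0498 q [ 0.55  0.23  1.91 -0.    1.   -0.92]
```

View pics/w10.png

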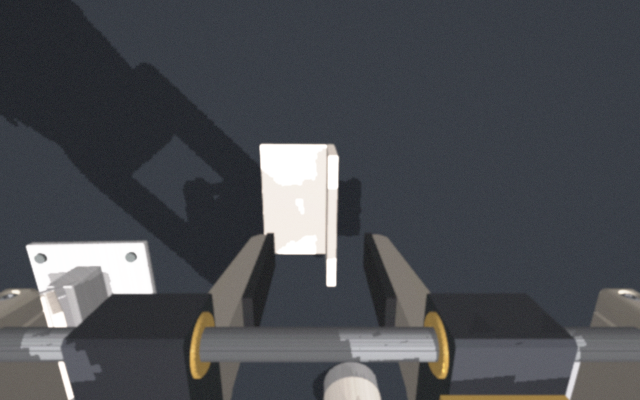

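View pics/c10.png

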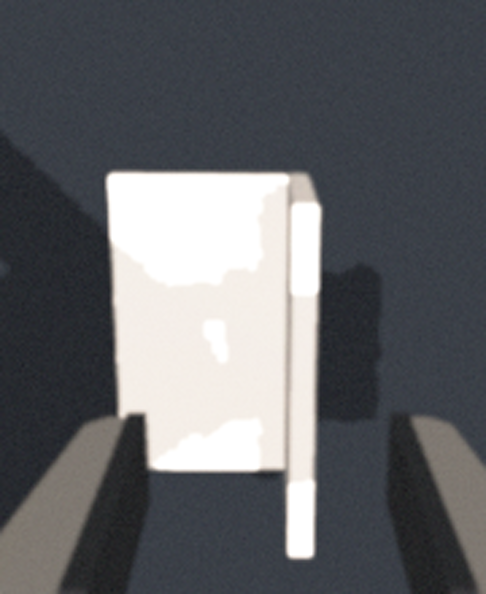

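View pics/t10.png

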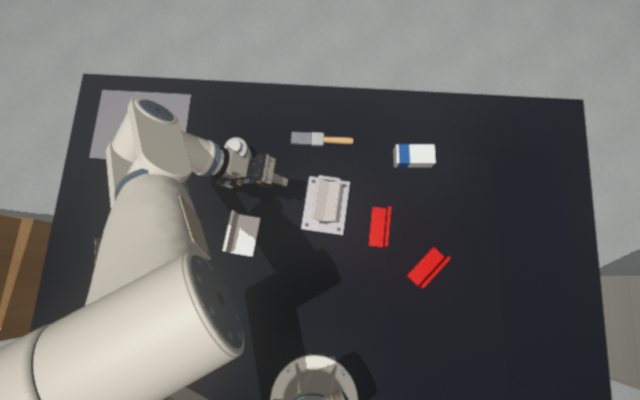

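```bash
python3 - <<'E'
from h import *
w=load('w10');w2=load('w2')
g=lambda x,y,ox,oy,f:(ox+x/f-.5+.5/f,oy+y/f-.5+.5/f)
px=[(291,203),(320,203),(315,557),(286,557)]
q=np.array([plane(w,*g(x,y,220,80,2.7),.075)[:2] for x,y in px]);print(q.round(4).tolist())
d=(q[2]+q[3]-q[0]-q[1]);print('yaw',np.degrees(np.arctan2(d[1],d[0])),'len',np.linalg.norm(d)/2,'ctr',q.mean(0))
for (x,y),(X,Y) in zip(px,[(503,58),(536,58),(420,512),(387,512)]):
    print(tri((w,*g(x,y,220,80,2.7)),(w2,*g(X,Y,480,30,3.5))))
c=q.mean(0)
goal([c[0],c[1],.185],Rdown(np.arctan2(d[1],d[0])))
E
```

```text
[[0.4019, 0.2779], [0.4028, 0.2866], [0.5226, 0.2741], [0.5215, 0.2643]]
yaw -6.223171424369249 len 0.12038558067012523 ctr [0.46221553 0.27575366]
(array([0.40224661, 0.27801283, 0.07436206]), [0.23, 0.23])
(array([0.40311563, 0.28668051, 0.07420818]), [0.15, 0.15])
(array([0.52294259, 0.27418429, 0.07485176]), [0.25, 0.25])
(array([0.52188591, 0.2644479 , 0.07508793]), [0.36, 0.36])
shift [0.0743, -0.0218, 0.0095] turn [0.0033, -0.0024, -0.0009] deg 0.2 t 9.95 F [ 0.65 -0.55 -0.25] w 0.0498 q [ 0.55  0.23  1.91 -0.    1.   -0.92]
```

Call:
servo_tool(
  series=[
    [[0.04,-0.022,0.0095],[0.003,-0.002,-0.001]],
    [[0.074,-0.022,0.0095],[0.003,-0.002,-0.001]],
    [[0.09,-0.022,0.0095],[0.003,-0.002,-0.001]],
    [[0.122,-0.022,0.0095],[0.003,-0.002,-0.001]],
    [[0.122,-0.022,0.0095],[0.003,-0.002,-0.001]],
    [[0.122,-0.022,0.0095],[0.003,-0.002,-0.001]],
  ],
)

```text
clock: 10.55
eef_pos: [0.462, 0.2754, 0.1366]
ee_rot: [-0.472, 0.527, 0.472, 0.525]
force: [-1.1, -0.4, -0.4]
gripper_width: 0.05
```

Call:
servo_tool(
  series=[
    [[0,0,0],[0,0,0]],
    [[0,0,0],[0,0,0]],
    [[0,0,0],[0,0,0]],
    [[0,0,0],[0,0,0]],
    [[0,0,0],[0,0,0]],
    [[0,0,0],[0,0,0]],
    [[0,0,0],[0,0,0]],
  ],
  grip=0,
  grip_force=20,
)

```text
clock: 11.25
eef_pos: [0.4622, 0.2756, 0.137]
ee_rot: [-0.472, 0.527, 0.472, 0.525]
force: [-0.5, 0.2, 4.4]
gripper_width: 0.0079
```

```bash
python3 - <<'E'
from h import *
snap('wrist','w11')
st=state();print(st['eef_pos'],st['gripper_width'])
goal([st['eef_pos'][0],st['eef_pos'][1],st['eef_pos'][2]],Rdown(np.radians(-6.2)))
R0=Robj(np.radians(-6.2),0);print('tcp rel leg ctr in obj',R0.T@(st['eef_pos']-np.array([.4622,.2758,0])))
E
```

```text
[0.46218704 0.27554255 0.13703847] 0.007820193487317646
shift [0.0, 0.0, 0.0] turn [0.0, -0.0022, -0.0016] deg 0.2 t 11.3 F [-0.73  1.51  5.71] w 0.0078 q [ 0.54  0.44  1.94 -0.    0.76 -0.93]
tcp rel leg ctr in obj [2.57343033e-04 1.49152524e-05 1.37038466e-01]
```

View pics/w11.png

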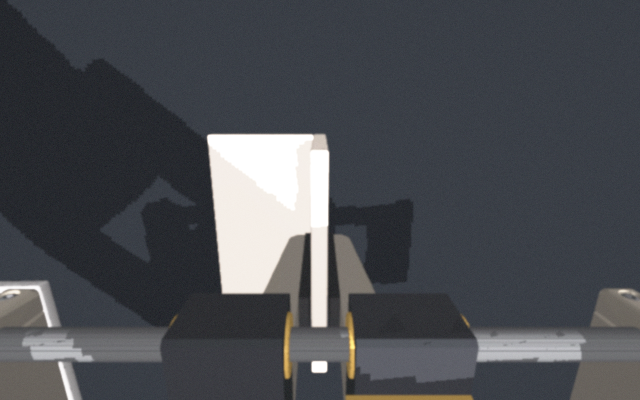

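Call:
servo_tool(
  series=[
    [[-0.05,0,0],[0,0,0]],
    [[-0.1,0,0],[0,0,0]],
    [[-0.14,0,0],[0,0,0]],
    [[-0.14,0,0],[0,0,0]],
  ],
)

```text
clock: 11.7
eef_pos: [0.4645, 0.277, 0.2822]
ee_rot: [-0.473, 0.524, 0.472, 0.528]
force: [0.9, 0.7, -1.0]
gripper_width: 0.008
```

```bash
python3 - <<'E'
from h import *
S=[.004,0,.137]
goal(*place(.09,-.010,S,z0=.0713)); print(place(.09,-.01,S,z0=.0713)[0])
E
```

```text
shift [0.0214, -0.1195, -0.174] turn [-0.0194, 0.7882, -0.0021] deg 45.2 t 11.7 F [ 0.9   0.74 -1.03] w 0.008 q [ 0.54  0.24  1.84 -0.    1.06 -0.93]
[0.56468219 0.09116319 0.26100206]
```

Call:
servo_tool(
  series=[
    [[0.021,-0.12,-0.174],[-0.019,0.788,-0.002]],
    [[0.021,-0.12,-0.174],[-0.019,0.788,-0.002]],
    [[0.021,-0.12,-0.174],[-0.019,0.788,-0.002]],
    [[0.021,-0.12,-0.174],[-0.019,0.788,-0.002]],
    [[0.021,-0.12,-0.174],[-0.019,0.788,-0.002]],
    [[0.021,-0.12,-0.174],[-0.019,0.788,-0.002]],
    [[0.021,-0.12,-0.174],[-0.019,0.788,-0.002]],
    [[0.021,-0.12,-0.174],[-0.019,0.788,-0.002]],
  ],
)

```text
clock: 12.5
eef_pos: [0.5646, 0.0919, 0.2609]
ee_rot: [-0.623, 0.681, 0.26, 0.283]
force: [0.3, 0.2, -1.7]
gripper_width: 0.0079
```

```bash
python3 - <<'E'
from h import *
S=[.004,0,.137]
snap('wrist','w12');snap('scene','s12')
goal(*place(.012,-.010,S,z0=.0713));objpose(S)
b=load('s12')['color'];a=load('w12')['color'];cv2.imwrite('pics/c12.png',np.hstack([cv2.resize(b[110:250,260:400],None,fx=2.8,fy=2.8,interpolation=cv2.INTER_CUBIC),cv2.resize(a[60:340,180:460],(392,392))]))
E
```

```text
shift [0.0563, 0.0003, 0.0553] turn [-0.0005, 0.0032, 0.0007] deg 0.2 t 12.6 F [-0.93 -0.23 -2.54] w 0.0078 q [ 0.45  0.51  1.68 -0.66  1.45 -0.78]
obj in cradle mm [ -0.8  -9.7 161.9] rot [-4.482e+01  4.000e-02 -3.000e-02]
```

View pics/c12.png

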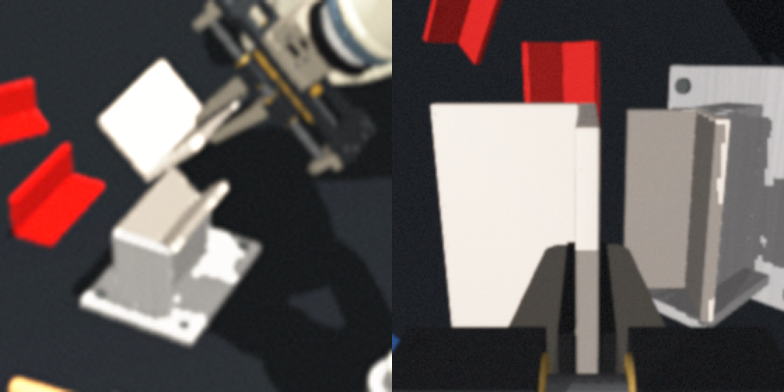

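Call:
servo_tool(
  series=[
    [[0.02,0,0.02],[0,0.003,0.001]],
    [[0.038,0,0.038],[0,0.003,0.001]],
    [[0.05,0,0.049],[0,0.003,0.001]],
    [[0.056,0,0.055],[0,0.003,0.001]],
    [[0.061,0,0.06],[0,0.003,0.001]],
    [[0.061,0,0.06],[0,0.003,0.001]],
  ],
)

```text
clock: 13.2
eef_pos: [0.565, 0.0912, 0.1762]
ee_rot: [-0.623, 0.682, 0.258, 0.283]
force: [0.9, 0.3, -1.4]
gripper_width: 0.0082
```

```bash
python3 - <<'E'
from h import *
S=[.004,0,.137]
goal(*place(.002,-.010,S,z0=.0713));objpose(S)
E
```

```text
shift [0.0023, 0.0003, 0.0022] turn [-0.0004, 0.0003, -0.0005] deg 0.0 t 13.2 F [ 0.89  0.31 -1.37] w 0.0082 q [ 0.45  0.63  1.71 -0.67  1.34 -0.69]
obj in cradle mm [-0.1 -9.8 76.5] rot [-4.498e+01 -3.000e-02 -2.000e-02]
```

Call:
servo_tool(
  series=[
    [[0.002,0,0.002],[0,0,0]],
    [[0.002,0,0.002],[0,0,0]],
  ],
)

```text
clock: 13.4
eef_pos: [0.5652, 0.0913, 0.1737]
ee_rot: [-0.623, 0.682, 0.258, 0.283]
force: [-0.3, 1.2, -2.3]
gripper_width: 0.0079
```

Call:
servo_tool(
  series=[
    [[0.001,0,0.001],[0,0,0]],
    [[0.001,0,0.001],[0,0,0]],
  ],
)

```text
clock: 13.6
eef_pos: [0.5653, 0.0914, 0.1725]
ee_rot: [-0.623, 0.682, 0.258, 0.283]
force: [0.3, 0.2, -2.3]
gripper_width: 0.0079
```

Call:
servo_tool(
  series=[
    [[0.001,0,0.001],[0,0,0]],
    [[0.001,0,0.001],[0,0,0]],
  ],
)

```text
clock: 13.8
eef_pos: [0.5654, 0.0915, 0.1716]
ee_rot: [-0.623, 0.682, 0.258, 0.283]
force: [-1.4, 2.0, 2.5]
gripper_width: 0.0077
```

```bash
python3 - <<'E'
from h import *
S=[.004,0,.137]
goal(*place(.0,-.010,S,z0=.0713));objpose(S)
E
```

```text
shift [0.0007, 0.0007, 0.0001] turn [-0.0016, 0.0007, 0.0006] deg 0.1 t 13.8 F [-1.41  2.02  2.49] w 0.0077 q [ 0.45  0.63  1.72 -0.67  1.33 -0.68]
obj in cradle mm [-0.5 -9.2 71.8] rot [-4.496e+01  4.000e-02 -9.000e-02]
```

Contact at 71.8 mm, where 71.3 was expected. Now I'm sliding it to the end plate.

Call:
servo_tool(
  series=[
    [[0,-0.003,0],[0,0,0]],
    [[0,-0.006,0],[0,0,0]],
    [[0,-0.008,0],[0,0,0]],
    [[0,-0.008,0],[0,0,0]],
  ],
)

```text
clock: 14.2
eef_pos: [0.5737, 0.0908, 0.1716]
ee_rot: [-0.623, 0.682, 0.258, 0.283]
force: [-0.7, 3.3, 1.1]
gripper_width: 0.0081
```

Call:
servo_tool(
  series=[
    [[0,-0.001,0],[0,0,0]],
    [[0,-0.001,0],[0,0,0]],
  ],
)

```text
clock: 14.4
eef_pos: [0.5746, 0.0908, 0.1716]
ee_rot: [-0.623, 0.682, 0.258, 0.283]
force: [-2.1, 2.4, 1.1]
gripper_width: 0.0077
```

Call:
servo_tool(
  series=[
    [[0,-0.001,0],[0,0,0]],
    [[0,-0.001,0],[0,0,0]],
  ],
)

```text
clock: 14.6
eef_pos: [0.575, 0.0908, 0.1716]
ee_rot: [-0.623, 0.682, 0.258, 0.283]
force: [-5.4, 5.1, 3.5]
gripper_width: 0.0079
```

```bash
python3 - <<'E'
from h import *
S=[.004,0,.137]
goal(*place(.0,-.0,S,z0=.0713));objpose(S)
E
```

```text
shift [0.0008, 0.0003, 0.0] turn [-0.0016, 0.0005, -0.001] deg 0.1 t 14.6 F [-5.44  5.11  3.46] w 0.0079 q [ 0.44  0.64  1.69 -0.68  1.34 -0.69]
obj in cradle mm [-0.6  0.2 71.8] rot [-44.97  -0.06  -0.09]
```

Call:
servo_tool(
  series=[
    [[0,0,0],[0,0,0]],
    [[0,0,0],[0,0,0]],
    [[0,0,0],[0,0,0]],
    [[0,0,0],[0,0,0]],
    [[0,0,0],[0,0,0]],
  ],
  grip=0.035,
)

```text
clock: 15.1
eef_pos: [0.5751, 0.0907, 0.1716]
ee_rot: [-0.623, 0.682, 0.258, 0.283]
force: [-0.1, 0.2, 0.4]
gripper_width: 0.035
```

Call:
servo_tool(
  series=[
    [[-0.03,0,0],[0,0,0]],
    [[-0.08,0,0],[0,0,0]],
    [[-0.12,0,0],[0,0,0]],
    [[-0.12,0.1,0],[0,0,0]],
    [[-0.12,0.15,0],[0,0,0]],
    [[-0.12,0.15,0],[0,0,0]],
    [[-0.12,0.15,0],[0,0,0]],
  ],
)

```text
clock: 15.8
eef_pos: [0.4286, 0.1886, 0.2564]
ee_rot: [-0.623, 0.683, 0.259, 0.281]
force: [0.3, -0.5, 0.6]
gripper_width: 0.0348
```

```bash
python3 - <<'E'
from h import *
w=snap('wrist','w13');s=snap('scene','s13');t=snap('top','t13')
goal([.47,-.02,.30],Rdown(YC))
cv2.imwrite('pics/c13.png',np.hstack([cv2.resize(s['color'][110:250,260:400],None,fx=2.8,fy=2.8,interpolation=cv2.INTER_CUBIC),cv2.resize(t['color'][150:250,270:370],(392,392),interpolation=cv2.INTER_CUBIC)]))
E
```

```text
shift [0.1143, -0.0549, -0.1757] turn [-0.0014, -0.7843, 0.0011] deg 44.9 t 15.95 F [0.31 0.04 0.22] w 0.035 q [ 0.7   0.44  1.81 -0.52  1.51 -0.58]
```

View pics/c13.png

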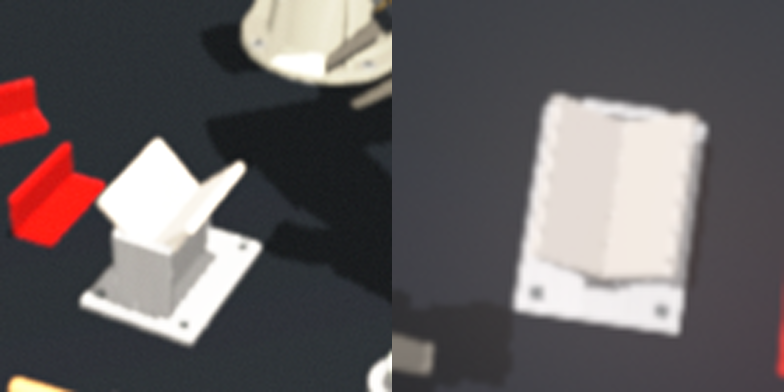

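View pics/w13.png

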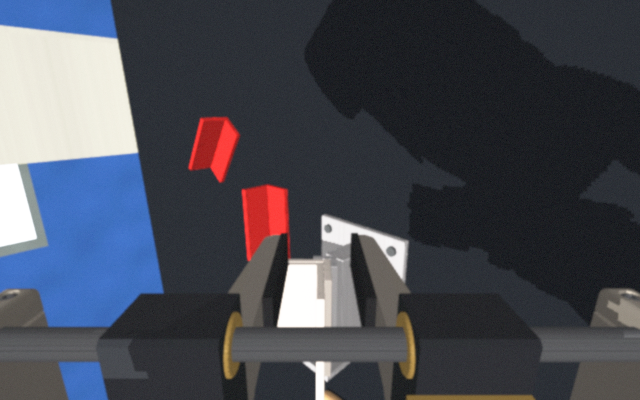

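```bash
python3 - <<'E'
from h import *
goal([.40,.0,.30],Rdown(YC))
E
```

```text
shift [0.1046, 0.0166, -0.1661] turn [-0.0014, -0.7843, 0.0011] deg 44.9 t 15.95 F [0.31 0.04 0.22] w 0.035 q [ 0.7   0.44  1.81 -0.52  1.51 -0.58]
```

Call:
servo_tool(
  series=[
    [[0.105,0.017,-0.166],[0,-0.784,0]],
    [[0.105,0.017,-0.166],[0,-0.784,0]],
    [[0.105,0.017,-0.166],[0,-0.784,0]],
    [[0.105,0.017,-0.166],[0,-0.784,0]],
    [[0.105,0.017,-0.166],[0,-0.784,0]],
    [[0.105,0.017,-0.166],[0,-0.784,0]],
    [[0.105,0.017,-0.166],[0,-0.784,0]],
    [[0.105,0.017,-0.166],[0,-0.784,0]],
  ],
  grip=0.09,
)

```text
clock: 16.75
eef_pos: [0.4002, -0.0011, 0.2998]
ee_rot: [-0.477, 0.523, 0.475, 0.522]
force: [-0.4, -0.3, 0.4]
gripper_width: 0.0901
```

```bash
python3 - <<'E'
from h import *
w=snap('wrist','w14')
cv2.imwrite('pics/c14.png',cv2.resize(w['color'][190:330,235:405],None,fx=4,fy=4,interpolation=cv2.INTER_CUBIC))
Rz=Robj(YC,0)
for n,p in dict(vnear=(0,-.06,.06),snear=(0,-.06,.06+.0113),tnear_in=(0,-.06,.0713+.0113),tL=(-.053,-.06,.0713+.053),tR=(.053,-.06,.0713+.053),tfar_in=(0,.06,.0826),sL=(-.03535,-.06,.09535),sR=(.03535,-.06,.09535)).items():
    u=proj(w,PC+Rz@np.array(p));print(n,((u-[235,190]+.5)*4).round(0))
E
```

```text
vnear [391. 349.]
snear [393. 371.]
tnear_in [394. 395.]
tL [635. 495.]
tR [169. 495.]
tfar_in [391. 767.]
sL [539. 422.]
sR [254. 423.]
```

View pics/c14.png

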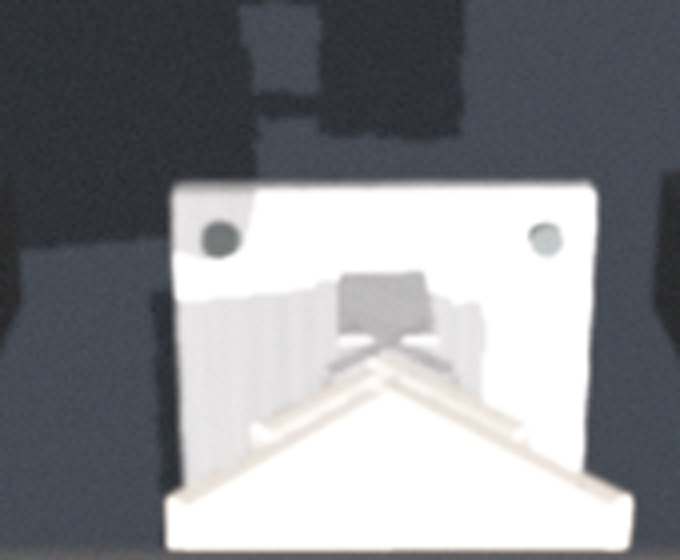

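```bash
python3 - <<'E'
from h import *
a=load('top0')['color'].astype(int);b=load('t13')['color'].astype(int)
for n,(x,y,X,Y) in dict(tin=(220,130,258,172),carton=(388,138,442,172),brush=(285,125,360,150)).items():
    print(n,np.abs(a-b)[y:Y,x:X].mean().round(2))
st=state();print(st['clock'],st['force'])
close_job()
E
```

```text
tin 10.8
carton 9.55
brush 10.11
16.8 [0.52436777 0.3505803  0.21963431]
the job is handed in; nothing more can be done
```

```bash
python3 - <<'E'
from h import *
a=cv2.cvtColor(load('top0')['color'],6).astype(np.float32);b=cv2.cvtColor(load('t13')['color'],6).astype(np.float32)
for n,(x,y,X,Y) in dict(tin=(220,130,258,172),carton=(388,138,442,172),brush=(285,125,360,150),bare=(450,120,560,180)).items():
    print(n,np.abs(a-b)[y:Y,x:X].mean(),cv2.phaseCorrelate(a[y:Y,x:X],b[y:Y,x:X]))
E
```

```text
tin 10.606516 ((-0.04071801743452852, 0.41729853592418564), 0.9857444728745355)
carton 9.515795 ((-0.23261088081283177, 0.0986116877483525), 0.9470436622085885)
brush 9.956266 ((0.5188323363737055, 0.4926503856861242), 0.9069073872884115)
bare 8.353637 ((-10.16646592691788, 0.03704711555246476), 0.340686107079188)
```

Both angles are in the cradle and let go, and the job is handed in at 16.8 s. The hand-in gave no verdict.

- **Placing:** I gripped each angle by its upright leg, tilted it 45° and lowered it until it touched. The short one touched at 60.3 mm against 60 expected, the tall one at 71.8 mm against 71.3. I then slid each forward until the end plate pushed back with about 5 N, at y within about 1 mm by the arm's own reading, and let go.
- **Final look from the wrist camera:** The tall angle's leg tips came within about 1 mm of where they should be, level on both sides. The corner line sat about 2 mm to one side of my projection. The cradle's own pedestal sat about 1 mm off the same way, so I took this partly as calibration error, partly as my pixel reading. The ends of both angles were within about 1.6 mm of where contact with the plate puts them.
- **Robot at hand-in:** The hand was clear of everything, with no notable force on it.
- **Bystanders:** The raw before-and-after difference in the top view was about 10 grey levels around the tin, carton and brush. Bare bench showed about 8, so most of that is noise or lighting. Checked after hand-in, none of the three had shifted by more than about 0.7 pixel, roughly 2 mm.
- **Weak measurement:** Two early height fixes did not agree: the bottom of the V at the end plate, and the short angle's near corner (top and scene cameras). I set them aside as misread corners and relied on the touch heights instead.

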